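# One full pump stroke over the trough

## Task

Set the empty white trough on the bench so that its opening is under the spout of the amber bottle's pump. Only then press the blue pump head straight down until you feel it land on its stop, wherever that comes, press it home firmly for a moment without forcing it, and let it spring all the way back up. Leave the trough standing under the spout and the other things where they are.

Things in the scene. Friction and masses are not known exactly. Their poses are not given: they have to be found in the camera images.
- bottle: Amber reagent bottle, fixed to the bench on a dark steel foot (diameter 104, 12 high); glass diameter 90, shoulder from 108, neck to 150 high. Origin: centre of the underside; z up; -x is the way the spout points. It carries the pump's plunger (steel stem and blue head).
- turret: White pump collar (diameter 52) on the bottle, origin under its centre at 150 high, top 186; axes as the bottle's. A spout tube 11 thick leaves it along -x at 162 high and turns down 98 from the axis. Hidden inside is a rubber stop, set differently every time: it meets the plunger after 16 to 44 of travel, yielding 1 per 8 N. 4 N on it, beyond the spring, is home; over 22 N harms it.
- spout (a point): Tip of the spout, 100 above the bench, 98 from the bottle's axis; it points straight down.
- head (a point): Centre of the top face of the blue round pump head (diameter 48, 15 thick), 250 above the bench when up; it goes straight down as pressed.
- plunger (a joint): Travel of the pump head in m: 0 up, growing as it is pressed down. The return spring pushes with about 3 N at the top, plus 1.5 N for every 10 mm.
- trough: Loose empty white plastic trough, 140 long (its x) by 56 wide (its y) by 40 high, walls 4, open at the top (inside 132 by 48), about 150 g. Origin: centre of its underside. Its two long walls can be gripped from outside across the 56 width. The opening is under the spout when the spout's tip lies above the inside of the trough.
- tube_rack: Bystander: white rack of capped tubes, 100 (x) by 110 (y), 68 high over the caps. Origin: centre of its underside.
- tip_box: Bystander: light blue pipette tip box, 85 (x) by 120 (y) by 61 high. Origin: centre of its underside.
- wash_jar: Bystander: white jar with a red cap, diameter 68, 130 high. Origin: centre of its underside.
Things that resemble listed ones, but are neither listed nor needed, are in the scene too. Leave any pink or red look-alike of the trough alone.

How it is judged:
By the outcome, as a careful person would: the job done as asked, in the order asked, and still so for the second after the job is handed in, with the robot touching nothing.
It also fails if it takes over 61 s, if anything falls off the work surface, if the arm or the gripper's body presses on something with over 40 N, if the wrist force passes 120 N, or if a joint passes its speed limit or range.

## Robot

A 6-joint arm with a two-finger parallel gripper is mounted at the origin on the work surface. World frame = base frame: x ahead of the robot, y to its left, z up, the work surface at z = 0. Lengths are in m, angles in rad, forces in N, time in s.
With the tool pointing down it reaches from about 0.3 to 0.775 m from the base axis. Payload 14.6 kg.
Tool frame: the origin (TCP) lies midway between the tips of the shut fingers; the grasp point (between the pads) lies 19 mm behind it (tcp_to_grasp is the distance from the TCP to the grasp point, in m); z points along the fingers, y is the line along which they close (so a half turn about z gives the same grasp; the last joint's range is limited). The gripper opens to 94 mm and grips with 3 to 60 N. Pads are 16 mm wide; open, the fingers measure 119 mm over their backs; the gripper's body (75 mm by 177 mm) begins 78 mm behind the grasp point.
Start: joints at [1.061, 0.3, 1.521, -0, 1.321, -0.067], TCP at [0.236, 0.497, 0.205] pointing down, gripper open.
Joint ranges: [-3.03, 3.03], [-0.79, 2.21], [0.23, 2.52], [-1.04, 4.18], [0, 3.07], [-2.55, 2.55]. Speed limits (rad/s): [2.22, 2.22, 2.57, 3.14, 3.14, 3.14].

## Interface

Orientations are given as [roll, pitch, yaw] about the fixed x, y, z axes, in that order (R = Rz(yaw) Ry(pitch) Rx(roll)).
In Python, from station import * gives the robot as it stands.
- The arm moves only by the tool send_rows, never from a script. Its argument "motion" is a list of rows, each a list of 3 entries, a list of its own where there are three numbers: the shift along the tool's x, y, z in units of 0.03 m (1.0 is 0.03 m), then the turn, a rotation vector about the tool's x, y, z in units of 0.12 rad (1.0 is 0.12 rad), then the opening, from -1 (shut) to 1 (fully open). In form: [[[x, y, z], [rx, ry, rz], grip], ...]. A call has 1 to 12 rows; each row shifts and turns the commanded pose from where the row before left it, along the tool's axes as they then stand; what a row does not reach is not made up. A row lasts 1/10 s, in which the tool goes at most 50 mm and 8.59 degrees, less where a joint would pass 70% of its speed; a pose out of reach is approached as far as the arm can. A call with a number of a shift or a turn outside -1 to 1 is refused whole. A call with a gripper value outside its range is refused whole. The fingers move at their own pace and stop on an object; "squeeze" is the grip in N (left out, the last holds). Time passes only in rows, so rows that do not move let the fingers close. It gives the time, the measured TCP pose, the force, the opening and the grip force at its end, in the units of the state.
- get_obs(): the state, without advancing time (a new reading comes with each control period).
- camera(name): name is "side" or "top"; returns a dict with "pixels" (400x640x3 uint8, red, green, blue), "depth" (400x640 float32, m along the optical axis (not along the pixel's ray), 0 where there is no reading), "fx", "fy", "cx", "cy" (pixels), "dist" ([k1, k2, p1, p2, k3] as OpenCV has them; the pictures are not rectified), "rvec" (rotation vector, rad) and "tvec" (3), from world to camera coordinates, as OpenCV has them. Camera axes: x right, y down, z forward; pixel columns grow to the right and rows downward; lengths in m; the calibration is good to about 2 mm. A picture is of the moment at which its call begins.
- hand_in(): hands the job in; it is judged then, once.
The state is a dict: "time_s": time; "qpos": joint angles; "joint_vel": joint speeds; "tau": joint torques, N m; "ee_pos": TCP position; "eef_rot": TCP orientation; "force": force on the tool from outside, world axes, zero at the start; "moment": the same for the moment, N m; "grip_width": finger opening in m; "grip_force": force on a finger pad.
Only numpy, scipy, OpenCV 4.12 (cv2) and the standard library are available. Lean on these libraries where they do the work, as an engineer would, in place of code of your own. Each camera call takes 0.05 s, during which the arm holds its last target. There are 200 camera calls.

## Working session

There is one attempt and no reset: what is moved stays moved. The work goes in short steps, Python scripts to look and compute and a tool call to move; the robot and the scene stay as the last step left them, time stands still between calls to the robot, and variables do not carry over. Pictures are saved under pics/ and viewed, at most 10 in all, crops included, and the job is handed in when it is done.

Besides the shell and the picture viewer there is one more tool, called after ">>>" as name(argument=value, ...), one argument or row to a line, values as JSON. send_rows: Moves the arm, as the interface text tells. Its arguments: {"type":"object","properties":{"motion":{"type":"array"},"squeeze":{"type":"number"}},"required":["motion"]}

```bash
mkdir -p pics; ls; cat > h.py <<'E'
import sys; sys.path.insert(0,'.')
from station import *
import numpy as np, cv2, pickle
def shot(n,f=None):
    c=camera(n)
    pickle.dump(c,open(f'{n}.pkl','wb'))
    if f: cv2.imwrite(f'pics/{f}.png',c['pixels'][...,::-1])
    return c
def load(n): return pickle.load(open(f'{n}.pkl','rb'))
def K(c): return np.array([[c['fx'],0,c['cx']],[0,c['fy'],c['cy']],[0,0,1.]])
def rays(c,uv):
    R=cv2.Rodrigues(np.array(c['rvec'],float))[0]; t=np.array(c['tvec'],float).ravel()
    p=cv2.undistortPoints(np.array(uv,float).reshape(-1,1,2),K(c),np.array(c['dist'],float)).reshape(-1,2)
    d=np.c_[p,np.ones(len(p))]
    return -R.T@t, d@R   # cam centre, world dirs with unit optical depth
def plane(c,uv,z):
    o,d=rays(c,uv); return o+d*((z-o[2])/d[:,2])[:,None]
def cloud(c):
    v,u=np.mgrid[:400,:640]; o,d=rays(c,np.c_[u.ravel(),v.ravel()])
    return (o+d*c['depth'].ravel()[:,None]).reshape(400,640,3)
E
python3 - <<'E'
from h import *
for n in('top','side'):
    c=shot(n,n+'0'); print(n,rays(c,[[320,200]]))
print(get_obs())
E
```

```text
pics
top (array([0.38389342, 0.07351324, 1.76351244]), array([[ 0.07738764, -0.0133662 , -0.99699539]]))
side (array([-0.23455132, -0.76484033,  1.0056638 ]), array([[ 0.53416568,  0.59827284, -0.59733581]]))
{'time_s': 0.1, 'qpos': array([ 1.06136701e+00,  3.00437253e-01,  1.52148904e+00,  3.02523974e-06,
        1.32071044e+00, -6.65912999e-02]), 'joint_vel': array([-0.00103486, -0.00092391, -0.00295881, -0.00016091,  0.00126739,
        0.00189202]), 'tau': array([ 1.99535112e-03, -5.32645512e+01, -3.53280544e+01,  7.10531906e-02,
        2.35559227e-02, -5.98373276e-05]), 'ee_pos': array([0.23556481, 0.49674936, 0.20494384]), 'eef_rot': array([-3.14055108e+00, -7.23990394e-05,  2.69875385e+00]), 'force': array([ 0.48366978, -0.25279502,  0.32242019]), 'moment': array([ 0.01684442, -0.01108801,  0.05236421]), 'grip_force': 0.0, 'grip_width': 0.09415271872500962}
```

View pics/top0.png

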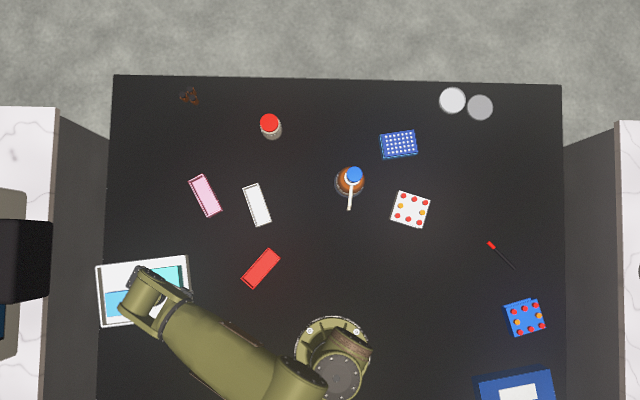

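View pics/side0.png

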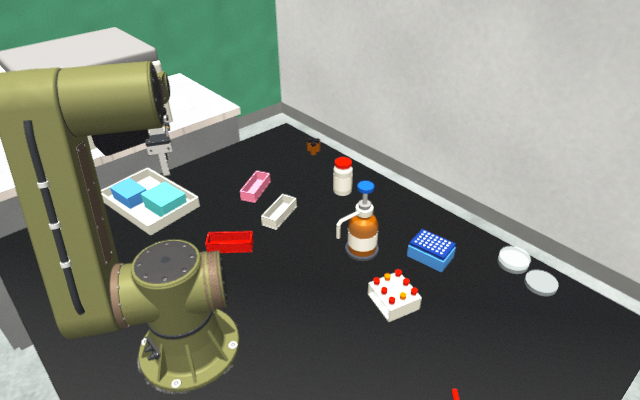

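The top view shows the white trough at about (257,205), pink and red look-alikes at (205,195) and (260,268), the blue pump head at (354,174), and the spout tip near (349,209) pointing at the robot. The rack is at (411,209). The side view shows the head at (366,187) and the spout tip at (339,236).

```bash
python3 - <<'E'
from h import *
t=load('top'); s=load('side')
def blob(c,m,roi):
    x0,y0,x1,y1=roi; M=np.zeros((400,640),np.uint8); M[y0:y1,x0:x1]=m[y0:y1,x0:x1]
    k=max(cv2.findContours(M,cv2.RETR_EXTERNAL,cv2.CHAIN_APPROX_NONE)[0],key=cv2.contourArea); return k
def white(c):
    p=c['pixels'].astype(int); return ((p.min(2)>120)&(p.max(2)-p.min(2)<50)).astype(np.uint8)
def blue(c):
    p=c['pixels'].astype(int); return ((p[...,2]>100)&(p[...,2]-p[...,0]>60)).astype(np.uint8)
C=cloud(t); 
k=blob(t,white(t),(235,170,280,240))
P=plane(t,k.reshape(-1,2),.04)[:,:2]; r=cv2.minAreaRect((P*1000).astype(np.float32)); print('trough rect mm',r,cv2.boxPoints(r))
for n,c,roi in(('top',t,(335,155,375,195)),('side',s,(350,170,380,205))):
    k=blob(c,blue(c),roi); e=cv2.minEnclosingCircle(k); print('head',n,e)
    print(plane(c,[e[0]],.25))
    if n=='top':
        P=plane(c,k.reshape(-1,2),.25); print(cv2.minEnclosingCircle((P[:,:2]*1000).astype(np.float32)))
    CC=cloud(c); m=np.zeros((400,640),np.uint8); cv2.drawContours(m,[k],-1,1,-1); q=CC[m>0]; print(np.median(q,0),q[:,2].max())
# spout: cloud pts
for n,c,roi in(('top',t,(340,180,360,216)),('side',s,(330,200,372,245))):
    CC=cloud(c); w=white(c); x0,y0,x1,y1=roi
    for v in range(y0,y1,2):
        us=[u for u in range(x0,x1) if w[v,u]]
        if us: 
            u=us[len(us)//2] if n=='top' else us[0]+1; print(n,v,us[0],us[-1],CC[v,u].round(3))
# bottle-ish objects: cloud heights around
Z=C[...,2]
for nm,roi in(('rack',(385,185,440,235)),('tip',(375,125,425,162))):
    x0,y0,x1,y1=roi; q=C[y0:y1,x0:x1][Z[y0:y1,x0:x1]>.03]; print(nm,q.min(0),q.max(0))
E
```

```text
trough rect mm ((497.4072570800781, 264.3675231933594), (142.90150451660156, 59.136810302734375), 21.17169761657715) [[420.10022 266.13467]
 [441.4583  210.98949]
 [574.7143  262.60037]
 [553.3562  317.74554]]
head top ((354.1329040527344, 173.7784881591797), 8.065719604492188)
[[ 0.58237349 -0.04691307  0.25      ]]
((582.3751831054688, -46.85034942626953), 24.225961685180664)
[ 0.58285147 -0.04648458  0.25067862] 1.763512442807822
head side ((365.3823547363281, 186.5), 8.74731731414795)
[[ 0.57897791 -0.04748001  0.25      ]]
[ 0.5788343  -0.04591366  0.24999437] 0.2546538447695951
top 180 345 359 [ 0.572 -0.031  0.174]
top 182 346 358 [ 0.566 -0.053  0.178]
top 184 348 356 [ 0.561 -0.047  0.169]
top 186 350 352 [ 0.555 -0.044  0.165]
top 188 350 352 [ 0.548 -0.044  0.171]
top 190 349 352 [ 0.542 -0.044  0.168]
top 192 343 352 [ 0.535 -0.041  0.173]
top 194 349 352 [ 0.529 -0.044  0.172]
top 196 348 352 [ 0.522 -0.041  0.174]
top 198 348 351 [ 0.516 -0.042  0.167]
top 200 348 351 [ 0.51  -0.042  0.174]
top 202 348 351 [ 0.503 -0.042  0.171]
top 204 348 351 [ 0.498 -0.042  0.167]
to
[... 450 characters left out ...]
49 [ 0.504 -0.032  0.167]
side 220 339 345 [ 0.493 -0.035  0.167]
side 222 337 342 [ 0.484 -0.036  0.165]
side 224 336 340 [ 0.484 -0.032  0.156]
side 226 337 340 [ 0.48  -0.041  0.156]
side 228 336 340 [ 0.48  -0.036  0.145]
side 230 336 339 [ 0.48  -0.037  0.139]
side 232 336 349 [ 0.477 -0.04   0.134]
side 234 336 350 [ 0.48  -0.037  0.124]
side 236 336 352 [ 0.48  -0.038  0.117]
side 238 337 371 [ 0.482 -0.039  0.108]
side 240 348 371 [ 0.535 -0.033  0.065]
side 242 348 371 [ 0.536 -0.033  0.056]
side 244 348 371 [ 0.539 -0.03   0.044]
rack [ 0.38389342 -0.31772132  0.03041919] [0.55767082 0.07351324 1.76351244]
tip [ 0.38389342 -0.27705348  0.03065737] [0.76569991 0.07351324 1.76351244]
```

```bash
python3 - <<'E'
from h import *
t=cv2.imread('pics/top0.png');s=cv2.imread('pics/side0.png')
a=cv2.resize(t[160:222,240:380],None,fx=5,fy=5)[:, :700];b=cv2.resize(s[175:265,320:400],None,fx=5,fy=3)
cv2.imwrite('pics/c.png',np.vstack([a,cv2.copyMakeBorder(b,0,0,0,a.shape[1]-b.shape[1],cv2.BORDER_CONSTANT)]))
E
```

```text
(no output)
```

View pics/c.png

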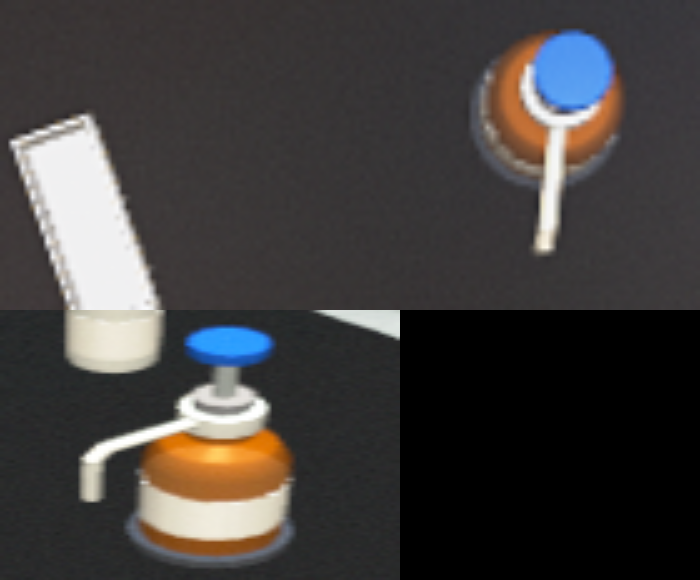

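The crops confirm the layout: bottle axis at about (0.581,-0.047), and the cloud puts the spout tip at about (0.483,-0.038) with a top of 0.17. The head radius comes out at 24 mm, as given. The trough is at (0.497,0.264), yaw 21°, measuring 143 by 59 mm, close to the given size. I'll grip its near end 45 mm off centre, so the gripper's body stays clear of the spout.

>>> send_rows(
  motion=[
    [[0,0,0],[0,0,-0.968],1],
    [[0,0,0],[0,0,-0.968],1],
    [[0,0,0],[0,0,-0.968],1],
    [[0,0,0],[0,0,-0.968],1],
    [[0,0,0],[0,0,-0.968],1],
    [[0,0,0],[0,0,-0.968],1],
    [[0,0,0],[0,0,-0.968],1],
  ],
)

```text
time_s: 0.8
ee_pos: [0.2356, 0.4968, 0.2051]
eef_rot: [-3.141, -0.001, -2.766]
force: [-0.0, -0.0, -0.7]
grip_width: 0.0938
grip_force: 0.0
```

>>> send_rows(
  motion=[
    [[-0.349,-0.943,0],[0,0,0],1],
    [[-0.349,-0.943,0],[0,0,0],1],
    [[-0.349,-0.943,0],[0,0,0],1],
    [[-0.349,-0.943,0],[0,0,0],1],
    [[-0.349,-0.943,0],[0,0,0],1],
    [[-0.349,-0.943,0],[0,0,0],1],
    [[-0.349,-0.943,0],[0,0,0],1],
    [[-0.349,-0.943,0],[0,0,0],1],
    [[-0.349,-0.943,0],[0,0,0],1],
    [[-0.349,-0.943,0],[0,0,0],1],
    [[-0.349,-0.943,0],[0,0,0],1],
    [[0,0,0],[0,0,0],1],
  ],
)

```text
time_s: 2.0
ee_pos: [0.4571, 0.2464, 0.205]
eef_rot: [-3.141, -0.001, -2.774]
force: [-0.6, -0.4, 0.9]
grip_width: 0.0941
grip_force: 0.0
```

>>> send_rows(
  motion=[
    [[0.03,0.07,0.9],[0,0,0],1],
    [[0,0,0.9],[0,0,0],1],
    [[0,0,0.9],[0,0,0],1],
    [[0,0,0.9],[0,0,0],1],
    [[0,0,0.9],[0,0,0],1],
    [[0,0,0.9],[0,0,0],1],
    [[0,0,0.6],[0,0,0],1],
    [[0,0,0.5],[0,0,0],1],
    [[0,0,0],[0,0,0],1],
  ],
)

```text
time_s: 2.9
ee_pos: [0.4525, 0.2501, 0.0086]
eef_rot: [-3.141, -0.004, -2.771]
force: [-0.3, 1.1, 0.8]
grip_width: 0.0936
grip_force: 0.0
```

>>> send_rows(
  motion=[
    [[0,0,0],[0,0,0],0],
    [[0,0,0],[0,0,0],-1],
    [[0,0,0],[0,0,0],-1],
    [[0,0,0],[0,0,0],-1],
    [[0,0,0],[0,0,0],-1],
    [[0,0,0],[0,0,0],-1],
    [[0,0,0],[0,0,0],-1],
    [[0,0,0],[0,0,0],-1],
  ],
  squeeze=25,
)

```text
time_s: 3.7
ee_pos: [0.4541, 0.2502, 0.0107]
eef_rot: [3.142, 0.0, -2.771]
force: [-1.8, 0.4, 6.1]
grip_width: 0.0557
grip_force: 25.0
```

>>> send_rows(
  motion=[
    [[0,0,-0.3],[0,0,0],-1],
    [[0,0,-0.6],[0,0,0],-1],
    [[0,0,-0.8],[0,0,0],-1],
    [[0,0,0],[0,0,0],-1],
  ],
)

```text
time_s: 4.1
ee_pos: [0.4553, 0.2508, 0.0643]
eef_rot: [3.141, 0.004, -2.771]
force: [0.7, 0.2, -0.8]
grip_width: 0.0563
grip_force: 25.0
```

>>> send_rows(
  motion=[
    [[0,0,0],[0,0,0.924],-1],
    [[0,0,0],[0,0,0.924],-1],
    [[0,0,0],[0,0,0.924],-1],
    [[0,0,0],[0,0,0.924],-1],
    [[0,0,0],[0,0,0.924],-1],
    [[0,0,0],[0,0,0.924],-1],
    [[0,0,0],[0,0,0.924],-1],
    [[0,0,0],[0,0,0.924],-1],
    [[0,0,0],[0,0,0.924],-1],
    [[0,0,0],[0,0,0.924],-1],
    [[0,0,0],[0,0,0.924],-1],
    [[0,0,0],[0,0,0.924],-1],
  ],
)

```text
time_s: 5.3
ee_pos: [0.4537, 0.25, 0.0606]
eef_rot: [-3.141, -0.0, 2.177]
force: [0.6, -0.3, -1.3]
grip_width: 0.0559
grip_force: 25.0
```

>>> send_rows(
  motion=[
    [[-0.253,-0.832,0],[0,0,0],-1],
    [[-0.253,-0.832,0],[0,0,0],-1],
    [[-0.253,-0.832,0],[0,0,0],-1],
    [[-0.253,-0.832,0],[0,0,0],-1],
    [[-0.253,-0.832,0],[0,0,0],-1],
    [[-0.253,-0.832,0],[0,0,0],-1],
    [[0,0,0],[0,0,0],-1],
    [[0,0,0],[0,0,0],-1],
  ],
)

```text
time_s: 6.1
ee_pos: [0.3576, 0.127, 0.0614]
eef_rot: [3.141, 0.0, 2.181]
force: [1.1, 0.9, -0.9]
grip_width: 0.0558
grip_force: 25.0
```

```bash
python3 - <<'E'
from h import *
shot('top'); s=shot('side'); cv2.imwrite('pics/s1.png',s['pixels'][100:340,160:480,::-1]); o=get_obs(); print(o['time_s'],o['ee_pos'],o['eef_rot'])
E
```

```text
6.2 [0.35793808 0.12740386 0.06137333] [3.14131629e+00 4.20760617e-05 2.18150399e+00]
```

View pics/s1.png

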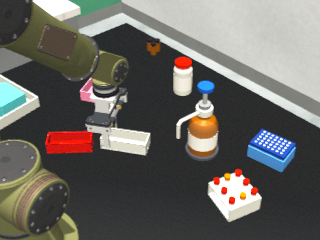

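The crop shows the trough held level by its near end, clear of the red one, with its free end pointing at the spout (crop pixel 178,137).

>>> send_rows(
  motion=[
    [[0,0,0.8],[0,0,0],-1],
    [[0,0,0.7],[0,0,0],-1],
    [[-0.5,0,0],[0,0,0],-1],
    [[-0.5,0,0],[0,0,0],-1],
    [[-0.5,0,0],[0,0,0],-1],
    [[-0.5,0,0],[0,0,0],-1],
    [[-0.5,0,0],[0,0,0],-1],
    [[-0.5,0,0],[0,0,0],-1],
    [[-0.5,0,0],[0,0,0],-1],
    [[-0.5,0,0],[0,0,0],-1],
    [[0,0,0],[0,0,0],-1],
  ],
)

```text
time_s: 7.3
ee_pos: [0.4273, 0.028, 0.0163]
eef_rot: [3.141, 0.0, 2.181]
force: [-0.5, 0.3, -2.0]
grip_width: 0.0557
grip_force: 25.0
```

```bash
python3 - <<'E'
from h import *
t=shot('top'); s=shot('side')
cv2.imwrite('pics/p2.png',np.hstack([cv2.resize(t['pixels'][140:280,270:410,::-1],(400,400)),cv2.resize(s['pixels'][160:300,260:400,::-1],(400,400))])); o=get_obs(); print(o['time_s'],o['ee_pos'],o['eef_rot'],o['force'])
E
```

```text
7.4 [0.42619296 0.02884682 0.01617985] [-3.14118351e+00 -3.72904894e-04  2.18099177e+00] [ 0.10570467 -0.51532898 -1.61694667]
```

View pics/p2.png

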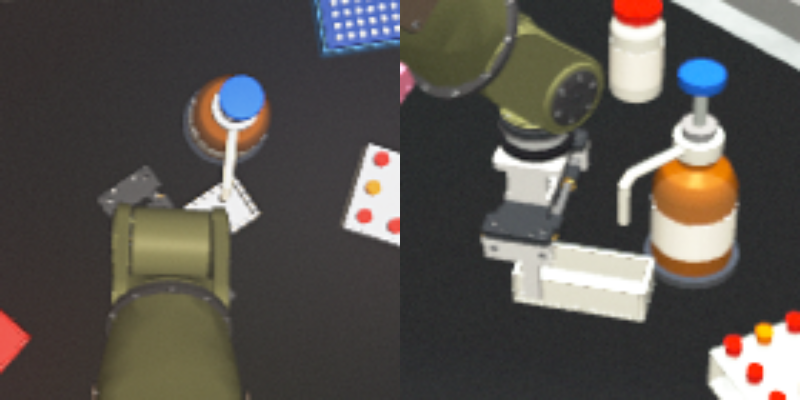

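The trough's end lies under the spout, with clearance to the foot. I'll lower it, release it and rise straight up.

>>> send_rows(
  motion=[
    [[0,0,0.1],[0,0,0],-1],
    [[0,0,0.08],[0,0,0],-1],
    [[0,0,0],[0,0,0],-1],
    [[0,0,0],[0,0,0],0.4],
    [[0,0,0],[0,0,0],0.7],
    [[0,0,0],[0,0,0],0.9],
    [[0,0,0],[0,0,0],0.9],
    [[0,0,0],[0,0,0],0.9],
  ],
)

```text
time_s: 8.2
ee_pos: [0.4262, 0.0287, 0.0111]
eef_rot: [3.142, 0.0, 2.181]
force: [-0.6, -0.2, 0.0]
grip_width: 0.0891
grip_force: 0.0
```

>>> send_rows(
  motion=[
    [[0,0,-0.5],[0,0,0],0.9],
    [[0,0,-0.8],[0,0,0],0.9],
    [[0,0,-1],[0,0,0],0.9],
    [[0,0,-1],[0,0,0],0.9],
    [[0,0,-1],[0,0,0],0.9],
    [[0,0,-1],[0,0,0],0.9],
    [[0,0,-1],[0,0,0],0.9],
    [[0,0,-1],[0,0,0],0.9],
    [[0,0,-1],[0,0,0],0.9],
    [[0,0,-1],[0,0,0],-1],
    [[0,0,-1],[0,0,0],-1],
    [[0,0,0],[0,0,0],-1],
  ],
)

```text
time_s: 9.4
ee_pos: [0.4271, 0.0287, 0.3235]
eef_rot: [3.137, 0.003, 2.181]
force: [0.4, -0.3, -0.1]
grip_width: 0.0689
grip_force: 0.0
```

>>> send_rows(
  motion=[
    [[-0.717,0.395,0],[0,0,0],-1],
    [[-0.717,0.395,0],[0,0,0],-1],
    [[-0.717,0.395,0],[0,0,0],-1],
    [[-0.717,0.395,0],[0,0,0],-1],
    [[-0.717,0.395,0],[0,0,0],-1],
    [[-0.717,0.395,0],[0,0,0],-1],
    [[-0.717,0.395,0],[0,0,0],-1],
    [[0,0,0.4],[0,0,0],-1],
    [[0,0,0.8],[0,0,0],-1],
    [[0,0,0.4],[0,0,0],-1],
    [[0,0,0],[0,0,0],-1],
    [[0,0,0],[0,0,0],-1],
  ],
)

```text
time_s: 10.6
ee_pos: [0.5804, -0.0469, 0.2726]
eef_rot: [3.141, 0.0, 2.182]
force: [0.2, -0.6, 0.1]
grip_width: 0.0004
grip_force: 0.0
```

```bash
python3 - <<'E'
from h import *
t=shot('top'); s=shot('side')
cv2.imwrite('pics/p3.png',np.hstack([cv2.resize(t['pixels'][140:280,270:410,::-1],(400,400)),cv2.resize(s['pixels'][160:300,260:400,::-1],(400,400))])); o=get_obs(); print(o['time_s'],o['ee_pos'],o['eef_rot'],o['force'],o['grip_width'])
E
```

```text
10.7 [ 0.58067831 -0.0470542   0.27321088] [3.14038187e+00 1.19254622e-03 2.18148811e+00] [ 0.88021176 -0.21239619 -0.22784849] 0.0005671164995865597
```

View pics/p3.png

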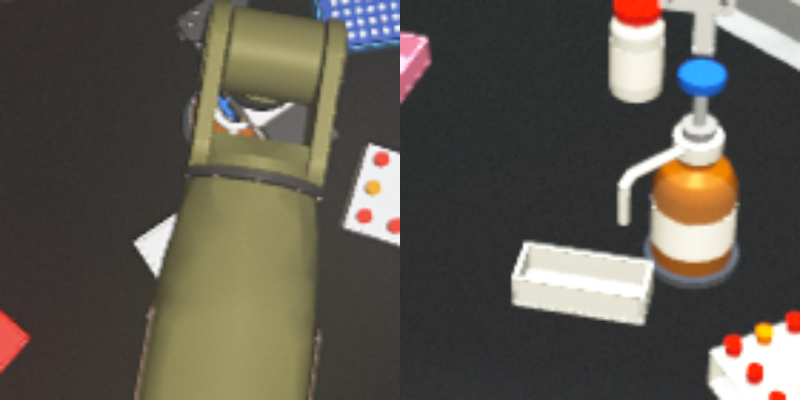

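The shut fingers are centred over the head (side crop 703,60), and the trough stands level on the bench. Before pressing I'll measure the rim against the spout.

```bash
python3 - <<'E'
from h import *
s=load('side'); p=s['pixels'].astype(int)
C=cloud(s)
# rim corners from crop px (scale 140/400, offset 260,160)
uv=np.array([[525,242],[654,258],[645,292],[513,278]])*.35+[260,160]
r=plane(s,uv,.04)[:,:2]*1000; print(r.round(0)); R=cv2.minAreaRect(r.astype(np.float32)); print(R)
tip=(483,-38); print('inside margin', cv2.pointPolygonTest(r.astype(np.float32).reshape(-1,1,2),tip,True))
for v in (232,234,236,238):  # spout tip, silhouette mid
    print(v,plane(s,[[338,v]],.1).round(3))
E
```

```text
[[ 756. -227.]
 [ 836. -335.]
 [ 784. -357.]
 [ 700. -252.]]
((767.9450073242188, -293.78729248046875), (59.32450485229492, 147.68055725097656), 36.60423278808594)
inside margin -304.98251002252493
232 [[ 0.508 -0.013  0.1  ]]
234 [[ 0.501 -0.02   0.1  ]]
236 [[ 0.495 -0.026  0.1  ]]
238 [[ 0.489 -0.033  0.1  ]]
```

```bash
python3 - <<'E'
from h import *
s=load('side')
uv=np.array([[125,242],[254,258],[245,292],[113,278]])*.35+[260,160]
r=plane(s,uv,.04)[:,:2]*1000; print(r.round(0)); print(cv2.minAreaRect(r.astype(np.float32)))
for tip in ((483,-38),(487,-36)): print('margin to outer edge', cv2.pointPolygonTest(r.astype(np.float32).reshape(-1,1,2),tip,True))
E
```

```text
[[437.  65.]
 [522. -47.]
 [479. -77.]
 [392.  31.]]
((457.05206298828125, -8.274406433105469), (56.81357955932617, 140.85040283203125), 37.105838775634766)
margin to outer edge 25.645869344543307
margin to outer edge 21.249201016960715
```

The spout tip lies over 20 mm inside the rim. Now I'll press, first to about 12 mm of travel, which is short of the earliest stop.

>>> send_rows(
  motion=[
    [[0,0,0.4],[0,0,0],-1],
    [[0,0,0.2],[0,0,0],-1],
    [[0,0,0.1],[0,0,0],-1],
    [[0,0,0.1],[0,0,0],-1],
    [[0,0,0.1],[0,0,0],-1],
    [[0,0,0.1],[0,0,0],-1],
    [[0,0,0],[0,0,0],-1],
    [[0,0,0],[0,0,0],-1],
  ],
)

```text
time_s: 11.5
ee_pos: [0.5805, -0.0471, 0.2421]
eef_rot: [3.142, 0.0, 2.181]
force: [-3.1, 0.8, 2.8]
grip_width: 0.0004
grip_force: 1.6
```

>>> send_rows(
  motion=[
    [[0,0,0.1],[0,0,0],-1],
    [[0,0,0.1],[0,0,0],-1],
    [[0,0,0],[0,0,0],-1],
    [[0,0,0],[0,0,0],-1],
  ],
)

```text
time_s: 11.9
ee_pos: [0.5806, -0.0471, 0.2361]
eef_rot: [3.141, 0.0, 2.181]
force: [-0.6, 0.4, 3.7]
grip_width: 0.001
grip_force: 2.1
```

>>> send_rows(
  motion=[
    [[0,0,0.03],[0,0,0],-1],
    [[0,0,0.03],[0,0,0],-1],
    [[0,0,0],[0,0,0],-1],
    [[0,0,0],[0,0,0],-1],
  ],
)

```text
time_s: 12.3
ee_pos: [0.5806, -0.0471, 0.2344]
eef_rot: [3.141, 0.0, 2.181]
force: [-0.5, -0.1, 3.9]
grip_width: 0.0006
grip_force: 2.2
```

>>> send_rows(
  motion=[
    [[0,0,0.03],[0,0,0],-1],
    [[0,0,0.03],[0,0,0],-1],
    [[0,0,0],[0,0,0],-1],
    [[0,0,0],[0,0,0],-1],
  ],
)

```text
time_s: 12.7
ee_pos: [0.5806, -0.0471, 0.2326]
eef_rot: [3.141, 0.0, 2.181]
force: [-0.2, 0.8, 5.0]
grip_width: 0.0005
grip_force: 2.4
```

>>> send_rows(
  motion=[
    [[0,0,0.03],[0,0,0],-1],
    [[0,0,0.03],[0,0,0],-1],
    [[0,0,0],[0,0,0],-1],
    [[0,0,0],[0,0,0],-1],
  ],
)

```text
time_s: 13.1
ee_pos: [0.5806, -0.0471, 0.2308]
eef_rot: [3.141, 0.0, 2.181]
force: [-0.4, 0.2, 4.4]
grip_width: 0.0004
grip_force: 2.5
```

>>> send_rows(
  motion=[
    [[0,0,0.03],[0,0,0],-1],
    [[0,0,0.03],[0,0,0],-1],
    [[0,0,0],[0,0,0],-1],
    [[0,0,0],[0,0,0],-1],
  ],
)

```text
time_s: 13.5
ee_pos: [0.5807, -0.0471, 0.2295]
eef_rot: [3.141, 0.001, 2.181]
force: [-2.0, 0.7, 8.7]
grip_width: 0.0002
grip_force: 4.6
```

Force jumped to 8.7 N against about 4.8 N expected from the spring, so this looks like the stop. I'll press a little further, gently.

>>> send_rows(
  motion=[
    [[0,0,0.02],[0,0,0],-1],
    [[0,0,0],[0,0,0],-1],
    [[0,0,0],[0,0,0],-1],
  ],
)

```text
time_s: 13.8
ee_pos: [0.5807, -0.0472, 0.2292]
eef_rot: [3.141, 0.001, 2.181]
force: [-2.7, 0.5, 11.0]
grip_width: 0.0006
grip_force: 5.7
```

>>> send_rows(
  motion=[
    [[0,0,0.025],[0,0,0],-1],
    [[0,0,0],[0,0,0],-1],
    [[0,0,0],[0,0,0],-1],
    [[0,0,0],[0,0,0],-1],
    [[0,0,0],[0,0,0],-1],
    [[0,0,0],[0,0,0],-1],
  ],
)

```text
time_s: 14.4
ee_pos: [0.5807, -0.0472, 0.2288]
eef_rot: [3.14, 0.001, 2.181]
force: [-4.4, 1.3, 14.6]
grip_width: 0.0007
grip_force: 7.1
```

It is home with about 10 N on the stop, held for half a second. Now I'll rise.

>>> send_rows(
  motion=[
    [[0,0,-0.05],[0,0,0],-1],
    [[0,0,-0.1],[0,0,0],-1],
    [[0,0,-0.2],[0,0,0],-1],
    [[0,0,-0.2],[0,0,0],-1],
    [[0,0,-0.2],[0,0,0],-1],
    [[0,0,-0.3],[0,0,0],-1],
    [[0,0,-0.5],[0,0,0],-1],
    [[0,0,-1],[0,0,0],-1],
    [[0,0,-1],[0,0,0],-1],
    [[0,0,0],[0,0,0],-1],
  ],
)

```text
time_s: 15.4
ee_pos: [0.5811, -0.0472, 0.3383]
eef_rot: [3.137, 0.004, 2.181]
force: [0.3, 0.8, 0.1]
grip_width: 0.0007
grip_force: 0.0
```

>>> send_rows(
  motion=[
    [[0.8,-0.4,0],[0,0,0],-1],
    [[0.8,-0.4,0],[0,0,0],-1],
    [[0.8,-0.4,0],[0,0,0],-1],
    [[0.8,-0.4,0],[0,0,0],-1],
    [[0.8,-0.4,0],[0,0,0],-1],
    [[0.8,-0.4,0],[0,0,0],-1],
    [[0.8,-0.4,0],[0,0,0],-1],
    [[0.8,-0.4,0],[0,0,0],-1],
    [[0.8,-0.4,0],[0,0,0],-1],
    [[0.8,-0.4,0],[0,0,0],-1],
    [[0,0,0],[0,0,0],-1],
    [[0,0,0],[0,0,0],-1],
  ],
)

```text
time_s: 16.6
ee_pos: [0.3445, 0.0807, 0.3339]
eef_rot: [3.142, 0.0, 2.182]
force: [0.8, -0.5, 0.9]
grip_width: 0.0004
grip_force: 0.0
```

```bash
python3 - <<'E'
from h import *
t=shot('top'); s=shot('side')
cv2.imwrite('pics/p4.png',np.hstack([cv2.resize(t['pixels'][140:280,270:410,::-1],(400,400)),cv2.resize(s['pixels'][160:300,260:400,::-1],(400,400))])); o=get_obs(); print(o['time_s'],o['ee_pos'],o['force'])
for n,c,(x0,y0,x1,y1) in(('top',t,(335,155,375,195)),('side',s,(350,170,380,205))):
    p=c['pixels'].astype(int); m=np.zeros((400,640),bool); m[y0:y1,x0:x1]=((p[...,2]>100)&(p[...,2]-p[...,0]>60))[y0:y1,x0:x1]
    print(n,np.median(cloud(c)[m],0),m.sum(),np.argwhere(m).mean(0))
E
```

```text
16.7 [0.3450221  0.0804239  0.33370549] [ 0.60055213  0.13653465 -1.14817393]
top [ 0.58387868 -0.04651898  0.25065956] 200 [173.58  354.145]
side [ 0.5782872  -0.04629886  0.25016845] 203 [186.56157635 365.31034483]
```

View pics/p4.png

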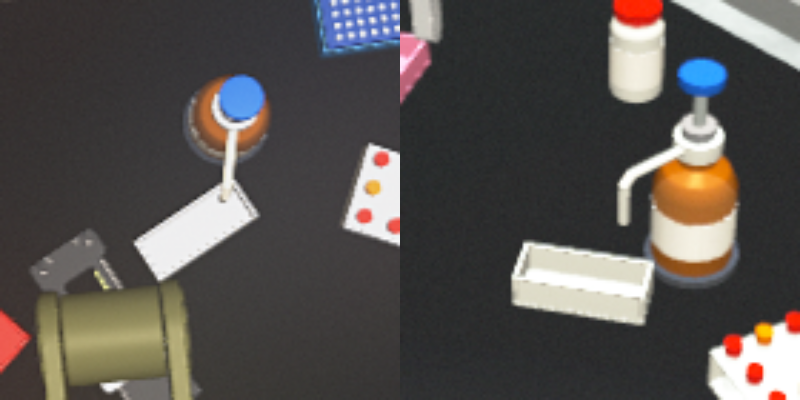

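The head is back up at 0.250, and the trough stands under the spout with nothing else disturbed.

```bash
python3 -c "
from h import *
print(hand_in())"
```

```text
the job is handed in; nothing more can be done
None
```

The job is handed in: the trough stands under the spout, and after that the pump was pressed home at about 20 mm of travel with about 10 N on the stop; the head then sprang back fully to 250 mm.

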